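Count to the third gap and push its cell home

ROBOT

A 6-joint arm with a two-finger parallel gripper is mounted at the origin on the work surface; the furniture and walls round the work are solid. World frame = base frame: x ahead of the robot, y to its left, z up, the work surface at z = 0. Lengths are in m, angles in rad, forces in N, time in s.
With the tool pointing down it reaches from about 0.3 to 0.875 m from the base axis. Payload 6.4 kg.
Tool frame: the origin (TCP) lies midway between the tips of the shut fingers; the grasp point (between the pads) lies 19 mm behind it; z points along the fingers, y is the line along which they close (so a half turn about z gives the same grasp; the last joint's range is limited). The gripper opens to 85 mm and grips with 20 to 120 N. Pads are 22 mm wide; open, the fingers measure 114 mm over their backs; the gripper's body (76 mm by 85 mm) begins 54 mm behind the grasp point. The pads swing forward as they close: fully open they stand 13 mm farther back than shut.
Start: joints at [-1.477, 0.181, 1.607, -0, 1.354, -0.206], TCP at [0.17, -0.549, 0.231] pointing down, gripper open.
Joint ranges: [-2.99, 2.99], [-0.89, 2.07], [0.3, 2.58], [-1.14, 4.28], [0, 2.63], [-3.12, 3.12]. Speed limits (rad/s): [2.57, 2.57, 3.01, 3.14, 3.14, 3.14].

INTERFACE

Orientations are given as a unit quaternion [w, x, y, z].
In Python, from bench import ctrl gives the robot as it stands. The module is installed in compiled form; this text tells all that it offers.
- The arm moves only by the tool move_arm, never from a script. Its argument "plan" is one flat list of numbers, 6 for each row, row after row: the shift along the world's x, y, z in units of 50 mm (1.0 is 50 mm), then the turn, a rotation vector about the world's x, y, z in rad. A call has 1 to 10 rows; each row is the pose to reach, as a shift and turn from the pose commanded when the call began; what a row does not reach only later rows make up. A row lasts 1/8 s, in which the tool goes at most 62.5 mm and 10.7 degrees, less where a joint would pass 70% of its speed; a pose out of reach is approached as far as the arm can. A call with a gripper value outside its range is refused whole. "grip" is the finger opening in mm, from 0 to 85.4, set as the call begins (left out, the last holds). The fingers move at their own pace and stop on an object; the grip force is fixed at half the most. Time passes only in rows, so rows that repeat a pose let the fingers close. It gives the time, the measured TCP pose, the force, the opening and the grip force at its end, in the units of the state.
- ctrl.get_obs(): the state, without advancing time (a new reading comes with each control period).
- ctrl.camera(name): name is "scene" or "top" or "wrist"; returns a dict with "pixels" (400x640x3 uint8, red, green, blue), "fx", "fy", "cx", "cy" (pixels), "origin" and "attitude" of the camera in the world. Camera axes: x right, y down, z forward; pixel columns grow to the right and rows downward; lengths in m; the calibration is good to about 2 mm. A picture is of the moment at which its call begins. There is no depth.
- ctrl.hand_in(): hands the job in; it is judged then, once.
The state is a dict: "time_s": time; "q": joint angles; "dq": joint speeds; "joint_efforts": joint torques, N m; "eef_pos": TCP position; "eef_rot": TCP orientation; "wrist_force": force on the tool from outside, world axes, zero at the start; "torque": the same for the moment, N m; "opening": opening from 0.0 (shut) to 1.0 (fully open); "grasp_force": force on a finger pad.
Only numpy, scipy, OpenCV 4.12 (cv2) and the standard library are available. Lean on these libraries where they do the work, as an engineer would, in place of code of your own. Each camera call takes 0.05 s, during which the arm holds its last target. There are 200 camera calls.

TASK

Six-gap cell rack: start at the end that has the upright pin with the ball top and, with the fingers shut, run the fingertips along the sprung rail, pressing it slightly down over the first, second and third gap in turn and no further; empty gaps count. Then use a fingertip to push the cell that sticks out of this third gap fully home against its stop. Do not lift any cell, and leave the other cells and the loose things around as they are.

Things in the scene. Friction and masses are not known exactly. Their poses are not given: they have to be found in the camera images.
- rack: grey slotted rack with six gaps, fixed; place, yaw (-0.08 to 0.25) and pin end vary. Origin: on the bench, middle of the row; x points into the gaps (away from the robot), y along the row to the left, z up. Base plate 20 mm thick, x -0.060 to 0.027, y -0.186 to 0.186. The two outermost gaps are empty; the four between each hold one cell that sticks out in front
- rack_mouths (a point): middle of the row of gap mouths (rack x -0.025, y 0, z 0.020, axes as the rack's). Seven blocks 28 mm wide, tops at z 0.050, leave six gaps 22 mm wide, open in front (-x) and above, centred at rack y 0.125, 0.075, 0.025, -0.025, -0.075, -0.125. A cell that is home still stands 20 mm out of the mouth: its front end at rack x -0.045
- rack_stop (a point): middle of the rigid stop at the back of the gaps, rack x 0.022, y 0, z 0.035; a cell is home when its far end meets this stop
- rail: aluminium bar, 14 mm wide (x), 312 mm long (y), 8 mm high, above the blocks across all gaps. Origin: middle of its underside, at rack x 0.010, y 0, z 0.058; its top is 66 mm above the bench. It is sprung and gives straight down by at most 6 mm: it starts to move at about 0.4 N and meets its hard stop at about 2.8 N
- end_pin: upright steel pin, 9 mm thick, with a black ball of 18 mm on top, at one end of the row: rack x 0.010, y +0.174 or -0.174. Origin: its foot, 20 mm above the bench; ball top 87 mm above the bench. Gaps are counted from it: the first, second and third lie 49, 99 and 149 mm from it along the rail. The other end has a black block only 10 mm high
- cell_2_mid (a point): middle of the cell in gap 2 counted from the rack's +y end, on its axis, 29 mm above the bench: plain cell, 18 mm in diameter, 67 mm long, 47 g, lying along the rack's x, free to slide along its gap; end faces 33 mm from this point. Starts 25 to 40 mm short of home (rack x -0.051 to -0.036); home against the stop it is at rack x -0.011, y +0.075
- cell_3_mid (a point): middle of the cell in gap 3 counted from the rack's +y end, on its axis, 29 mm above the bench: plain cell, 18 mm in diameter, 67 mm long, 47 g, lying along the rack's x, free to slide along its gap; end faces 33 mm from this point. Starts 25 to 40 mm short of home (rack x -0.051 to -0.036); home against the stop it is at rack x -0.011, y +0.025
- cell_4_mid (a point): middle of the cell in gap 4 counted from the rack's +y end, on its axis, 29 mm above the bench: plain cell, 18 mm in diameter, 67 mm long, 47 g, lying along the rack's x, free to slide along its gap; end faces 33 mm from this point. Starts 25 to 40 mm short of home (rack x -0.051 to -0.036); home against the stop it is at rack x -0.011, y -0.025
- cell_5_mid (a point): middle of the cell in gap 5 counted from the rack's +y end, on its axis, 29 mm above the bench: plain cell, 18 mm in diameter, 67 mm long, 47 g, lying along the rack's x, free to slide along its gap; end faces 33 mm from this point. Starts 25 to 40 mm short of home (rack x -0.051 to -0.036); home against the stop it is at rack x -0.011, y -0.075
- spool: loose spool of solder, 52 mm wide, 41 mm high, beside the rack's left end; bystander. Origin: centre of its underside
- tape: loose black roll of tape, 72 mm wide, 19 mm high, on the robot's side of the rack; bystander. Origin: centre of its underside
- plug: loose round grey plug, 22x50x22 mm, lying near the rack's left end; bystander. Origin: centre of its underside
Not all that is in view belongs to the job. What is shaped like the part that bears cell_3_mid but green, pink or purple is not meant.

How it is judged:
By the outcome, as a careful person would: the job done as asked, in the order asked, and still so for the second after the job is handed in, with the robot touching nothing.
It also fails if it takes over 48 s, if anything falls off the work surface, if the arm or the gripper's body presses on something with over 40 N, if the wrist force passes 120 N, or if a joint passes its speed limit or range.

## Working session

There is one attempt and no reset: what is moved stays moved. The work goes in short steps, Python scripts to look and compute and a tool call to move; the robot and the scene stay as the last step left them, time stands still between calls to the robot, and variables do not carry over. Pictures are saved under pics/ and viewed, at most 10 in all, crops included, and the job is handed in when it is done.

Besides the shell and the picture viewer there is one more tool, called after "Call:" as a command line: name --argument value ..., lists and objects as JSON in quotes. move_arm: Moves the arm, as the interface text tells. Its arguments: {"type":"object","properties":{"plan":{"type":"array"},"grip":{"type":"number"}},"required":["plan"]}

```bash
mkdir -p pics
cat > h.py <<'E'
import numpy as np, cv2
from scipy.spatial.transform import Rotation as R
from bench import ctrl
def rot(a):
    a=np.array(a,float)
    return a if a.shape==(3,3) else R.from_quat(a,scalar_first=True).as_matrix()
def cam(n):
    c=ctrl.camera(n); c['R']=rot(c['attitude']); c['o']=np.array(c['origin']); return c
def save(c,f): cv2.imwrite('pics/'+f,cv2.cvtColor(c['pixels'],cv2.COLOR_RGB2BGR))
def ray(c,u,v):
    return c['R']@np.array([(u-c['cx'])/c['fx'],(v-c['cy'])/c['fy'],1])
def onz(c,u,v,z):
    d=ray(c,u,v); return c['o']+d*(z-c['o'][2])/d[2]
def proj(c,p):
    q=c['R'].T@(np.array(p)-c['o']); return np.array([c['fx']*q[0]/q[2]+c['cx'],c['fy']*q[1]/q[2]+c['cy']])
E
python3 - <<'E'
from h import *
for n in ['top','scene']:
    c=cam(n); save(c,n+'0.png'); print(n,c['o'],c['R'].round(3).tolist(),c['fx'],c['cx'],c['cy'])
o=ctrl.get_obs(); print(o['time_s'],o['eef_pos'],o['eef_rot'],o['wrist_force'])
E
```

```text
top [ 0.40083845 -0.09109503  1.03832661] [[-0.012, -0.997, 0.075], [-1.0, 0.012, -0.006], [0.005, -0.075, -0.997]] 469.63638116717715 313.13840335937033 194.73175271507037
scene [-0.06575865  0.30444751  0.77063837] [[-0.55, -0.603, 0.578], [-0.835, 0.381, -0.397], [0.019, -0.701, -0.713]] 384.7577085888019 320.59029007979825 201.31009158534187
0.1 [ 0.16977654 -0.54886445  0.23049401] [-7.67692540e-04  9.88788336e-01  1.49321919e-01  4.23097439e-05] [ 0.30728289 -0.93587569  0.2077701 ]
```

View pics/top0.png

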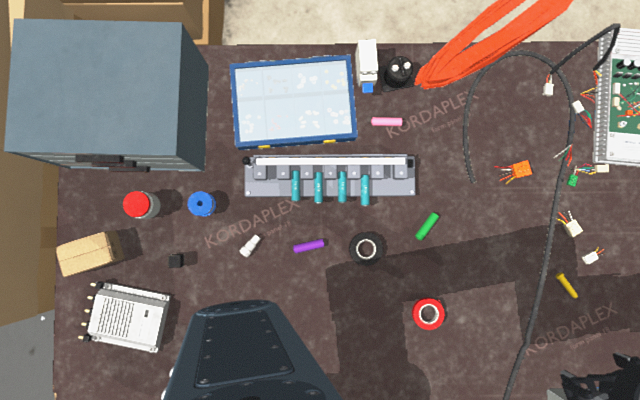

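View pics/scene0.png

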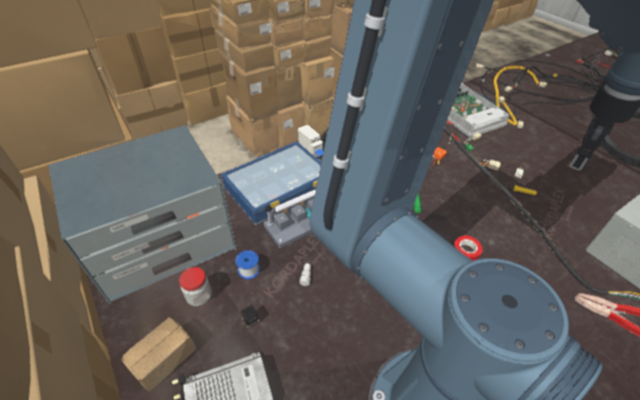

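The top view shows the rack at u 245–415, v 155–197, with four teal cells at u≈295, 318, 342 and 365. There are black marks at both rail ends, (247,161) and (410,161), and one of them is the ball pin. The pink (387,122), purple (308,246) and green (428,226) cylinders are decoys. I'll enlarge the rack.

Run:
```python
from h import *
c=cam('top'); im=cv2.cvtColor(c['pixels'],cv2.COLOR_RGB2BGR)
cv2.imwrite('pics/crop1.png',cv2.resize(im[145:210,235:425],None,fx=4.2,fy=4.2,interpolation=cv2.INTER_CUBIC))
hsv=cv2.cvtColor(im,cv2.COLOR_BGR2HSV)
m=cv2.inRange(hsv,(80,90,50),(100,255,255)); m[:145]=0;m[210:]=0;m[:,:235]=0;m[:,425:]=0
for k in cv2.findContours(m,cv2.RETR_EXTERNAL,cv2.CHAIN_APPROX_NONE)[0]:
    if cv2.contourArea(k)>40:
        r=cv2.minAreaRect(k); x,y,w,h=cv2.boundingRect(k); print('cell',r,(x,y,w,h), onz(c,x+w/2,y+h,.029).round(4))
w=cv2.inRange(hsv,(0,0,195),(179,50,255)); w[:150]=0;w[172:]=0;w[:,:240]=0;w[:,420:]=0
k=max(cv2.findContours(w,cv2.RETR_EXTERNAL,cv2.CHAIN_APPROX_NONE)[0],key=cv2.contourArea)
r=cv2.minAreaRect(k);print('rail',r);b=cv2.boxPoints(r)
P=np.array([onz(c,*p,.066) for p in b]);print(P.round(4),P.mean(0))
```

```text
cell ((365.0, 189.5), (29.0, 8.0), 90.0) (361, 175, 9, 30) [ 0.4535 -0.2094  0.029 ]
cell ((318.0, 186.5), (29.0, 8.0), 90.0) (314, 172, 9, 30) [ 0.4612 -0.1083  0.029 ]
cell ((342.0, 186.0), (30.0, 8.0), 90.0) (338, 171, 9, 31) [ 0.4606 -0.16    0.029 ]
cell ((295.5, 185.0), (30.0, 7.0), 90.0) (292, 170, 8, 31) [ 0.4639 -0.0599  0.029 ]
rail ((330.5, 164.0), (14.0, 149.0), 90.0)
[[ 0.5546  0.0216  0.066 ]
 [ 0.551  -0.2898  0.066 ]
 [ 0.5216 -0.289   0.066 ]
 [ 0.5252  0.0217  0.066 ]] [ 0.53810739 -0.13385276  0.066     ]
```

View pics/crop1.png

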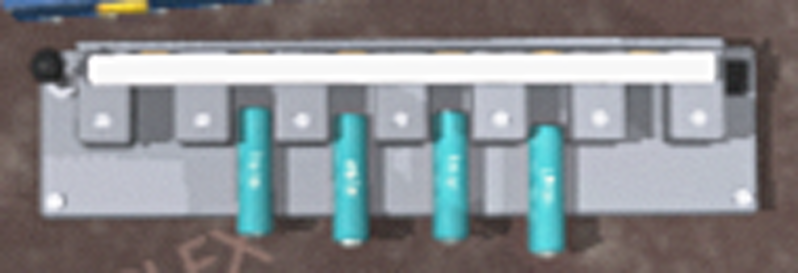

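The ball is at the left (+y) end, at crop (47,66), which is top pixel (246,161). The right end at (411,163) is a flat square block. So counting runs from the left. The first gap (u≈272) is empty, the second holds the teal cell at u≈295, and the third holds the one at **u≈318**, which is cell_3. That cell is teal and sits in the third gap from the ball, so it is the one meant.

Next I'll refine the rail line and yaw.

Run:
```python
from h import *
c=cam('top'); im=c['pixels']; g=im.min(2).astype(float)
us=np.arange(262,402); rows=np.arange(153,168)
w=np.clip(g[153:168,262:402]-215,0,None); vc=(w*rows[:,None]).sum(0)/w.sum(0)
p=np.polyfit(us,vc,1); print('fit',p,'width',(w>20).sum(0).mean())
row=g[int(round(np.polyval(p,330)))]; idx=np.where(row[245:415]>215)[0]+245; print(idx.min(),idx.max())
uL,uR=idx.min()-.0,idx.max()+0.
A,B=[onz(c,u,np.polyval(p,u),.066) for u in(uL,uR)]
d=(A-B)[:2]; L=np.hypot(*d); y=d/L; yaw=np.arctan2(-y[0],y[1]); mid=(A+B)[:2]/2
print('len',L,'yaw',yaw,'mid',mid)
x=np.array([y[1],-y[0]]); org=mid-0.010*x
def W(a,b,z): return np.r_[org+a*x+b*y,z]
print('ball proj',proj(c,W(.010,.174,.078)),'org',org)
for k,(u,v) in enumerate([(295.5,185),(318,186.5),(342,186),(365,189.5)]):
    q=onz(c,u,v,.033)[:2]-org; print('cell',k+2,(q@x).round(4),(q@y).round(4))
for b in(.135,.125,.075,.025): print(b,W(.010,b,.066).round(4))
print('push',W(-.085,.025,.03),W(-.045,.025,.03))
```

```text
fit [-1.94378887e-03  1.61256198e+02] width 6.107142857142857
256 404
len 0.30910313780608756 yaw -0.009547259678151811 mid [ 0.54522641 -0.13291738]
ball proj [245.87875815 159.91839994] org [ 0.53522687 -0.13282191]
cell 2 -0.0378 0.0732
cell 3 -0.0411 0.0249
cell 4 -0.0402 -0.0268
cell 5 -0.0478 -0.0762
0.135 [0.5465 0.0021 0.066 ]
0.125 [ 0.5464 -0.0079  0.066 ]
0.075 [ 0.5459 -0.0579  0.066 ]
0.025 [ 0.5455 -0.1079  0.066 ]
push [ 0.45046942 -0.10701154  0.03      ] [ 0.4904676  -0.10739343  0.03      ]
```

Call:
move_arm --plan '[7.5,11,-0.6,0,0,-0.31,7.5,11,-0.6,0,0,-0.31,7.5,11,-0.6,0,0,-0.31,7.5,11,-0.6,0,0,-0.31,7.5,11,-0.6,0,0,-0.31,7.5,11,-0.6,0,0,-0.31,7.5,11,-0.6,0,0,-0.31,7.5,11,-0.6,0,0,-0.31,7.5,11,-0.6,0,0,-0.31,7.5,11,-0.6,0,0,-0.31]' --grip 0

```text
time_s: 1.45
eef_pos: [0.5225, -0.0316, 0.2032]
eef_rot: [0.0, 1.0, -0.005, 0.0]
wrist_force: [0.5, -1.5, 0.9]
opening: -0.004
grasp_force: 0.0
```

Call:
move_arm --plan '[0,0,0,0,0,0,0,0,0,0,0,0]'

```text
time_s: 1.7
eef_pos: [0.5212, -0.0334, 0.2028]
eef_rot: [0.0, 1.0, -0.005, -0.0]
wrist_force: [0.0, -1.0, 0.2]
opening: 0.001
grasp_force: 0.0
```

Run:
```python
from h import *
o=ctrl.get_obs(); print(o['time_s'],o['eef_pos'],o['eef_rot'],o['wrist_force'])
c=cam('wrist'); save(c,'w1.png'); print(c['o'])
```

```text
1.7 [ 0.52119115 -0.03340917  0.20279745] [ 1.24433694e-04  9.99989591e-01 -4.53422330e-03 -4.92641551e-04] [ 0.04798107 -0.99960294  0.2197714 ]
[ 0.58707107 -0.03389221  0.34510529]
```

View pics/w1.png

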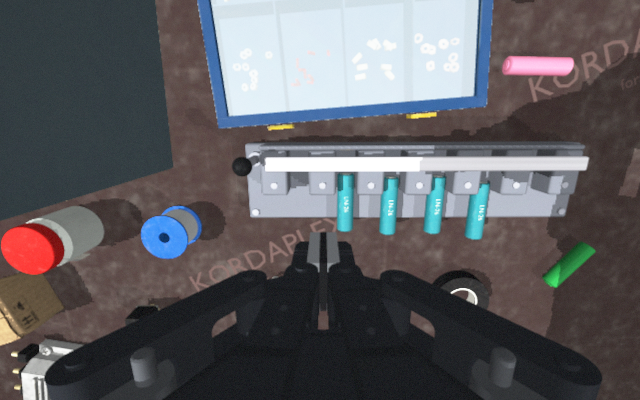

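The wrist view shows the ball at (242,166), the rail from (265,163) to (587,163), and the third-gap cell at (389,206). I'll use it as a second measurement.

Run:
```python
from h import *
c=cam('wrist'); g=c['pixels'].min(2).astype(float)
p=[]
for u in range(275,580,5):
    col=g[150:176,u]; i=np.where(col>col.max()-35)[0]; p.append((u,150+i.mean(),len(i)))
p=np.array(p); q=np.polyfit(p[:,0],p[:,1],1); print(q,np.abs(np.polyval(q,p[:,0])-p[:,1]).max(),p[::8,2])
A=onz(c,265,np.polyval(q,265),.066);B=onz(c,587,np.polyval(q,587),.066);print(A,B,np.hypot(*(A-B)[:2]),(A+B)/2)
for n,P in dict(top1=(.5464,-.0079,.066),org=(.5354,-.1328,.02),ball=(.5469,.0411,.078)).items(): print(n,proj(c,P))
hsv=cv2.cvtColor(c['pixels'],cv2.COLOR_RGB2HSV); m=cv2.inRange(hsv,(80,90,50),(100,255,255)); m[:165]=0;m[250:]=0;m[:,:330]=0;m[:,495:]=0
for k in cv2.findContours(m,cv2.RETR_EXTERNAL,cv2.CHAIN_APPROX_NONE)[0]:
    if cv2.contourArea(k)>200:
        x,y,w,h=cv2.boundingRect(k); print((x,y,w,h),onz(c,x+w/2,y+h,.029).round(4))
```

```text
[-4.14066631e-03  1.65112242e+02] 0.8731623479639836 [13. 15. 14. 14. 12. 13. 13. 13.]
[0.54705217 0.02135669 0.066     ] [ 0.54483006 -0.28790277  0.066     ] 0.3092674383901094 [ 0.54594111 -0.13327304  0.066     ]
top1 [295.44519406 164.34703739]
org [410.73437725 166.88789212]
ball [241.11564261 166.30182007]
(464, 182, 25, 58) [ 0.45   -0.2127  0.029 ]
(379, 177, 19, 58) [ 0.4574 -0.1096  0.029 ]
(423, 176, 22, 58) [ 0.458  -0.1624  0.029 ]
(337, 173, 16, 59) [ 0.4617 -0.059   0.029 ]
```

Call:
move_arm --plan '[0.5,0.7,0,0,0,0,0.5,0.7,-1.2,0,0,0,0.5,0.7,-2.2,0,0,0,0.5,0.7,-2.5,0,0,0,0.5,0.7,-2.5,0,0,0,0.5,0.7,-2.5,0,0,0]'

```text
time_s: 2.55
eef_pos: [0.5484, 0.0006, 0.0805]
eef_rot: [0.0, 1.0, -0.006, 0.002]
wrist_force: [-0.3, -0.2, -0.2]
opening: -0.0
grasp_force: 0.0
```

Call:
move_arm --plan '[-0.04,0.02,-0.2,0,0,0,-0.04,0.02,-0.2,0,0,0,-0.04,0.02,-0.2,0,0,0,-0.04,0.02,-0.2,0,0,0]'

```text
time_s: 3.05
eef_pos: [0.5447, 0.0025, 0.0684]
eef_rot: [0.0, 1.0, -0.005, 0.0]
wrist_force: [0.6, 0.4, 0.8]
opening: 0.003
grasp_force: 0.0
```

Call:
move_arm --plan '[0,0,0,0,0,0,0,0,0,0,0,0]'

```text
time_s: 3.3
eef_pos: [0.5446, 0.0025, 0.0682]
eef_rot: [-0.0, 1.0, -0.005, 0.0]
wrist_force: [-0.1, 0.3, 0.1]
opening: -0.0
grasp_force: 0.0
```

Run:
```python
from h import *
for i in range(6):
    o=ctrl.get_obs(); print(o['time_s'],o['eef_pos'].round(4) if hasattr(o['eef_pos'],'round') else o['eef_pos'],np.round(o['wrist_force'],2)); c=cam('wrist')
```

```text
3.3 [0.5446 0.0025 0.0682] [-0.12  0.34  0.09]
3.35 [0.5446 0.0025 0.0682] [ 0.25  0.03 -0.6 ]
3.4 [0.5446 0.0025 0.0682] [-0.01 -0.77  0.06]
3.45 [0.5446 0.0025 0.0681] [ 1.06 -0.22  0.13]
3.5 [0.5446 0.0025 0.0681] [0.34 0.6  0.33]
3.55 [0.5446 0.0025 0.0681] [0.33 0.6  0.46]
```

Call:
move_arm --plan '[0.03,0,-0.06,0,0,0,0.03,0,-0.06,0,0,0,0.03,-0.1,-0.06,0,0,0,0.03,-0.21,-0.06,0,0,0,0.03,-0.21,-0.08,0,0,0,0.03,-0.21,-0.11,0,0,0,0.03,-0.21,-0.11,0,0,0,0.03,-0.21,-0.11,0,0,0,0.03,-0.21,-0.11,0,0,0]'

```text
time_s: 4.72
eef_pos: [0.5462, -0.008, 0.0628]
eef_rot: [0.0, 1.0, -0.005, 0.0]
wrist_force: [0.9, -1.9, 1.5]
opening: -0.002
grasp_force: 0.9
```

Run:
```python
from h import *
F=[]
for i in range(6):
    o=ctrl.get_obs(); F.append(o['wrist_force']); c=cam('wrist')
print(o['eef_pos'],np.mean(F,0)); save(c,'w2.png')
```

```text
[ 0.54617732 -0.00800553  0.06272597] [ 0.50743432 -1.63895446  1.9862866 ]
```

View pics/w2.png

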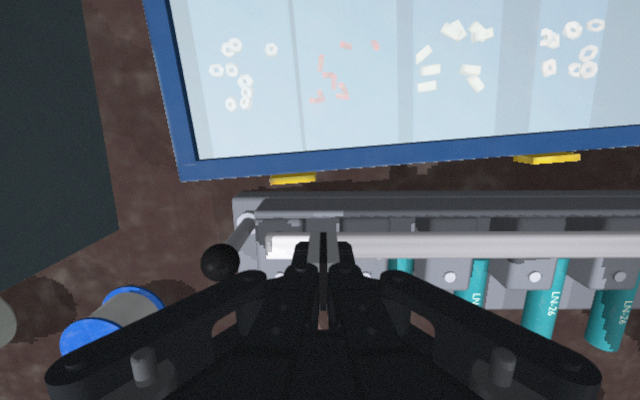

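The fingertips are on the rail (316,245), over the first gap, with about 2 N and 3.3 mm of give. The ball at (220,262) is clear. Next is gap 2, keeping light contact on the way.

Call:
move_arm --plan '[0,0,0.04,0,0,0,0,-0.3,0.04,0,0,0,0,-0.6,0.04,0,0,0,-0.01,-0.85,0.04,0,0,0,-0.01,-1,0.04,0,0,0,-0.01,-1,0.02,0,0,0,-0.01,-1,0,0,0,0,-0.01,-1,0,0,0,0,-0.01,-1,0,0,0,0,-0.01,-1,0,0,0,0]'

```text
time_s: 6.28
eef_pos: [0.5457, -0.0578, 0.0627]
eef_rot: [0.0, 1.0, -0.005, 0.0]
wrist_force: [-1.1, -0.7, 1.9]
opening: 0.0
grasp_force: 0.9
```

Run:
```python
from h import *
F=[]
for i in range(6):
    o=ctrl.get_obs(); F.append(o['wrist_force']); c=cam('wrist')
print(o['eef_pos'],np.mean(F,0))
```

```text
[ 0.5456533  -0.05783609  0.06271261] [-0.10813725 -0.47491714  1.56582748]
```

Call:
move_arm --plan '[0,0,0.04,0,0,0,0,-0.3,0.04,0,0,0,0,-0.6,0.04,0,0,0,-0.01,-0.85,0.04,0,0,0,-0.01,-1,0.04,0,0,0,-0.01,-1,0.02,0,0,0,-0.01,-1,0,0,0,0,-0.01,-1,0,0,0,0,-0.01,-1,0,0,0,0,-0.01,-1,0,0,0,0]'

```text
time_s: 7.82
eef_pos: [0.5451, -0.1078, 0.0627]
eef_rot: [0.0, 1.0, -0.005, 0.0]
wrist_force: [-0.7, -0.3, 1.7]
opening: -0.001
grasp_force: 0.9
```

Run:
```python
from h import *
F=[]
for i in range(6):
    o=ctrl.get_obs(); F.append(o['wrist_force']); c=cam('wrist')
print(o['eef_pos'],np.mean(F,0))
```

```text
[ 0.54513448 -0.10781126  0.06267671] [-0.07661313 -0.69296032  1.83928404]
```

All three gaps are pressed. Now I'll lift straight up, back off, and come down in front of the third cell.

Call:
move_arm --plan '[0,0,0.5,0,0,0,0,0,1,0,0,0,-1,0,1,0,0,0,-2,0,1,0,0,0,-2.5,0,1,0,0,0,-2.5,0,0.5,0,0,0,-2.5,0,-0.2,0,0,0,-2.5,0,-0.6,0,0,0,-2.5,0,-0.7,0,0,0,-2.5,0,-0.7,0,0,0]'

```text
time_s: 9.38
eef_pos: [0.42, -0.1079, 0.0277]
eef_rot: [-0.0, 1.0, -0.005, -0.0]
wrist_force: [0.2, -0.1, 0.5]
opening: 0.001
grasp_force: 0.0
```

Call:
move_arm --plan '[0,0,0,0,0,0,0,0,0,0,0,0]'

```text
time_s: 9.62
eef_pos: [0.4207, -0.1083, 0.0284]
eef_rot: [0.0, 1.0, -0.005, 0.001]
wrist_force: [0.0, 0.2, 0.5]
opening: -0.002
grasp_force: 0.0
```

Run:
```python
from h import *
o=ctrl.get_obs(); print(o['time_s'],o['eef_pos'],o['wrist_force'])
c=cam('wrist'); save(c,'w3.png')
```

```text
9.625 [ 0.42068265 -0.10829886  0.02842964] [0.02377021 0.21099364 0.46058902]
```

View pics/w3.png

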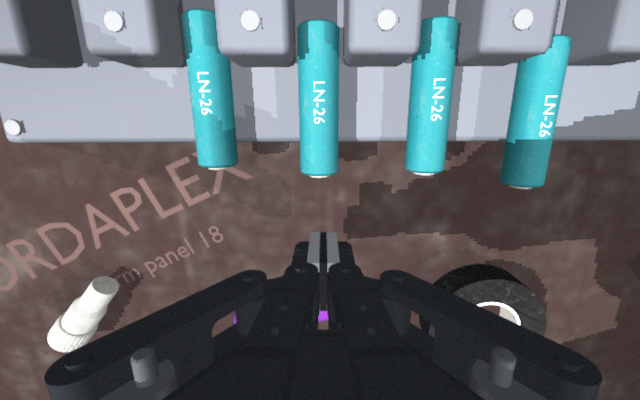

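The fingertips at (323,250) line up with the third-gap cell, whose front is at (319,175). Its neighbours are well clear. I'll push slowly.

Call:
move_arm --plan '[0.2,0,-0.02,0,0,0,0.4,0,-0.02,0,0,0,0.5,0,-0.02,0,0,0,0.6,0,-0.02,0,0,0,0.7,0,-0.02,0,0,0,0.8,0,-0.02,0,0,0,0.9,0,-0.02,0,0,0,1,0,-0.02,0,0,0,1.02,0,-0.02,0,0,0,1.02,0,-0.02,0,0,0]'

```text
time_s: 10.92
eef_pos: [0.4711, -0.108, 0.0266]
eef_rot: [-0.0, 1.0, -0.005, 0.0]
wrist_force: [0.1, 0.3, 0.0]
opening: -0.002
grasp_force: 0.0
```

Call:
move_arm --plan '[0.04,0,0,0,0,0,0.08,0,0,0,0,0,0.08,0,0,0,0,0,0.08,0,0,0,0,0]'

```text
time_s: 11.42
eef_pos: [0.4751, -0.108, 0.0267]
eef_rot: [0.0, 1.0, -0.005, 0.0]
wrist_force: [-0.4, -0.9, 0.1]
opening: -0.001
grasp_force: 0.0
```

Run:
```python
from h import *
F=[]
for i in range(5):
    o=ctrl.get_obs(); F.append(o['wrist_force']); c=cam('wrist')
print(o['time_s'],o['eef_pos'],np.mean(F,0)); save(c,'w4.png')
```

```text
11.625 [ 0.47504038 -0.10798184  0.02666035] [-0.21143619 -0.39323939 -0.07479707]
```

View pics/w4.png

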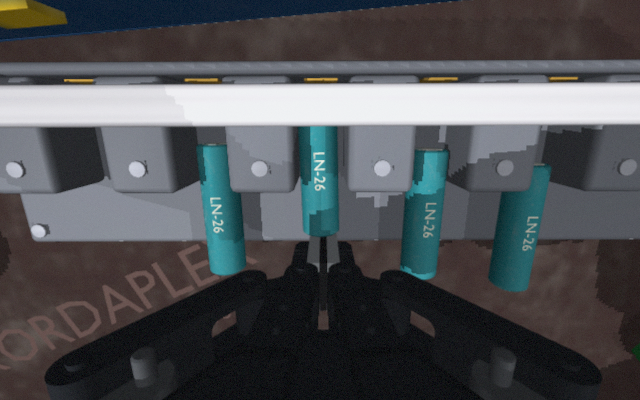

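The cell is moving straight, with its front at (320,235) against the fingertips, and the neighbours haven't moved. There is no stop force yet, so I'll go on in small steps.

Call:
move_arm --plan '[0.02,0,0,0,0,0,0.04,0,0,0,0,0,0.06,0,0,0,0,0,0.06,0,0,0,0,0]'

```text
time_s: 12.18
eef_pos: [0.4782, -0.108, 0.0267]
eef_rot: [0.0, 1.0, -0.005, 0.0]
wrist_force: [0.5, -0.5, -0.3]
opening: -0.005
grasp_force: 0.0
```

Call:
move_arm --plan '[0.02,0,0,0,0,0,0.03,0,0,0,0,0,0.03,0,0,0,0,0]'

```text
time_s: 12.55
eef_pos: [0.4796, -0.108, 0.0266]
eef_rot: [-0.0, 1.0, -0.005, 0.0]
wrist_force: [-0.3, -0.1, -0.0]
opening: -0.001
grasp_force: 0.0
```

Call:
move_arm --plan '[0.02,0,0,0,0,0,0.03,0,0,0,0,0,0.03,0,0,0,0,0]'

```text
time_s: 12.92
eef_pos: [0.4811, -0.108, 0.0267]
eef_rot: [0.0, 1.0, -0.005, 0.0]
wrist_force: [-0.7, -0.4, -0.3]
opening: -0.002
grasp_force: 0.0
```

Call:
move_arm --plan '[0.02,0,0,0,0,0,0.03,0,0,0,0,0,0.03,0,0,0,0,0]'

```text
time_s: 13.3
eef_pos: [0.4823, -0.108, 0.0266]
eef_rot: [-0.0, 1.0, -0.005, -0.0]
wrist_force: [-2.4, -0.1, 1.3]
opening: 0.0
grasp_force: 1.0
```

Call:
move_arm --plan '[0.01,0,0,0,0,0,0.02,0,0,0,0,0,0.02,0,0,0,0,0]'

```text
time_s: 13.68
eef_pos: [0.4825, -0.1079, 0.0265]
eef_rot: [-0.0, 1.0, -0.005, -0.001]
wrist_force: [-7.2, 0.1, 4.3]
opening: 0.0
grasp_force: 3.4
```

Run:
```python
from h import *
F=[]
for i in range(4):
    o=ctrl.get_obs(); F.append(o['wrist_force']); c=cam('wrist')
print(o['time_s'],o['eef_pos'],np.mean(F,0))
```

```text
13.825 [ 0.48243143 -0.10784301  0.02648468] [-6.76622126 -0.33761855  4.57939086]
```

The TCP stalled at 0.4825 while the force rose from 2 to 7 N, so the cell is against the stop. I'll back straight off, lift and check.

Call:
move_arm --plan '[-0.2,0,0,0,0,0,-0.6,0,0,0,0,0,-1,0,0,0,0,0,-1.2,0,0.5,0,0,0,-1.2,0,1.5,0,0,0,-1.2,0,2.5,0,0,0,-1.2,0,3.2,0,0,0,-1.2,0,3.2,0,0,0,-1.2,0,3.2,0,0,0]'

```text
time_s: 15.0
eef_pos: [0.4231, -0.1077, 0.1859]
eef_rot: [-0.0, 1.0, -0.005, -0.0]
wrist_force: [-0.1, 0.7, -0.7]
opening: 0.003
grasp_force: 0.0
```

Run:
```python
from h import *
c=cam('wrist'); save(c,'w5.png')
yaw=-.0095; x=np.array([np.cos(yaw),np.sin(yaw)]); y=np.array([-x[1],x[0]]); org=np.array([.5355,-.133])
hsv=cv2.cvtColor(c['pixels'],cv2.COLOR_RGB2HSV); m=cv2.inRange(hsv,(80,90,50),(100,255,255))
for k in cv2.findContours(m,cv2.RETR_EXTERNAL,cv2.CHAIN_APPROX_NONE)[0]:
    if cv2.contourArea(k)>200:
        a,b,w,h=cv2.boundingRect(k); q=onz(c,a+w/2,b+h,.029)[:2]-org; print((a,b,w,h),'front',(q@x).round(4),(q@y).round(4))
print(ctrl.get_obs()['time_s'],ctrl.get_obs()['eef_pos'])
```

```text
(411, 86, 25, 69) front -0.081 -0.0784
(364, 78, 21, 70) front -0.0739 -0.028
(261, 75, 21, 71) front -0.0717 0.0765
(311, 60, 20, 57) front -0.0435 0.0262
15.05 [ 0.42272894 -0.10753061  0.18531886]
```

View pics/w5.png

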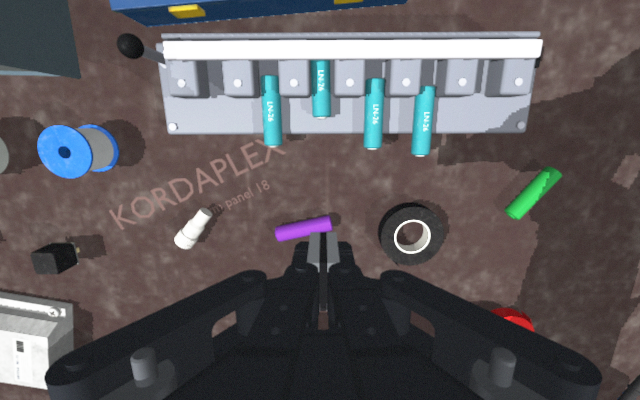

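The third-gap cell's front, at (321,117), measures rack x −0.0435, and home is −0.045, so it is home. The other three cells are where they were, the loose things look undisturbed, and the robot touches nothing.

```bash
python3 -c "
from bench import ctrl
print(ctrl.hand_in())"
```

```text
the job is handed in; nothing more can be done
None
```

Job handed in at about 15 s on the robot's clock: I pressed the rail about 3 mm over gaps 1, 2 and 3 from the ball-pin end, then pushed the third-gap cell home against its stop; the other cells measured unmoved and the loose things looked undisturbed.

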